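# Strip down a module stack onto its inspection stations

### The arm

A 6-joint arm with a two-finger parallel gripper is mounted at the origin on the work surface. World frame = base frame: x ahead of the robot, y to its left, z up, the work surface at z = 0. Lengths are in m, angles in degrees, forces in N, time in s.
With the tool pointing down it reaches from about 0.325 to 0.9 m from the base axis. Payload 6.1 kg.
Tool frame: the origin (TCP) lies on the centre line of the jaws, within the pads' length; the fingertips stand 22 mm ahead of it and the grasp point (between the pads) lies 3 mm ahead of it; z points along the fingers, y is the line along which they close (so a half turn about z gives the same grasp; the last joint's range is limited). The gripper opens to 85 mm and grips with 20 to 120 N. Pads are 22 mm wide; open, the fingers measure 114 mm over their backs; the gripper's body (76 mm by 85 mm) begins 54 mm behind the grasp point. The pads swing forward as they close: fully open they stand 13 mm farther back than shut.
Start: joints at [57.405, 12.628, 87.462, -0, 79.91, -7.225], TCP at [0.268, 0.565, 0.225] pointing down, gripper open.
Joint ranges: [-170.65, 170.65], [-52.31, 119.04], [5.05, 147.46], [-71.25, 251.25], [11.57, 151.72], [-153.62, 153.62]. Speed limits (degrees/s): [147.25, 147.25, 172.46, 180, 180, 180].

### API

Orientations are given as [roll, pitch, yaw] about the fixed x, y, z axes, in that order (R = Rz(yaw) Ry(pitch) Rx(roll)).
In Python, from rig import manip gives the robot as it stands. The module is installed in compiled form; this text tells all that it offers.
- The arm moves only by the tool jog_arm, never from a script. Its argument "steps" is a list that holds one entry, the list of rows, each a list of 5 numbers: the finger opening in m, from 0 to 0.0854, then the shift along the tool's x, y, z in m, then the turn about the tool's z in rad. In form: [[[gripper, x, y, z, yaw], ...]]. A call has 1 to 20 rows; each row shifts and turns the commanded pose from where the row before left it, along the tool's axes as they then stand; what a row does not reach is not made up. A row lasts 1/10 s, in which the tool goes at most 50 mm and 8.59 degrees, less where a joint would pass 70% of its speed; a pose out of reach is approached as far as the arm can. A call is refused whole if a number of a shift passes 0.05 or a number of a turn 0.15, either way. A call with a gripper value outside its range is refused whole. The fingers move at their own pace and stop on an object; "grip_force" is the grip in N (left out, the last holds). Time passes only in rows, so rows that do not move let the fingers close. It gives the time, the measured TCP pose, the force, the opening and the grip force at its end, in the units of the state.
- manip.state(): the state, without advancing time (a new reading comes with each control period).
- manip.grab_frame(name): name is "scene" or "side" or "wrist"; returns (picture, depth): 480x640x3 uint8, blue, green, red; 480x640 float32, m along the optical axis (not along the pixel's ray), 0 where there is no reading.
- manip.get_calibration(name): a dict with "fx", "fy", "cx", "cy" (pixels), "position" and "rotation" of the camera in the world. Camera axes: x right, y down, z forward; pixel columns grow to the right and rows downward; lengths in m; the calibration is good to about 2 mm. A picture is of the moment at which its call begins: read the wrist's pose just before it. get_calibration takes no time and is no camera call; for the wrist camera it gives the pose at the moment of the call.
- manip.finish_job(): hands the job in; it is judged then, once.
The state is a dict: "clock": time; "qpos": joint angles; "qvel": joint speeds; "tau": joint torques, N m; "tool_pos": TCP position; "orientation": TCP orientation; "force": force on the tool from outside, world axes, zero at the start; "torque": the same for the moment, N m; "finger_gap": finger opening in m; "grip_force": force on a finger pad.
Only numpy, scipy, OpenCV 4.12 (cv2) and the standard library are available. Lean on these libraries where they do the work, as an engineer would, in place of code of your own. Each camera call takes 0.05 s, during which the arm holds its last target. There are 200 camera calls.

### The job

Take the stacked electronics unit apart from the top down, one part at a time, leaving the rest of the stack where it stands until its turn: the black finned heat sink goes in the yellow tray, the blue relay board on the black test fixture between its four steel posts, the silver radio module on the white light plate, and the green main board in the pink tray. Set each part flat, upright and centred on its place, its long side along the place's long side. Leave the white bottle and the green tape roll where they stand.

Things in the scene. Friction and masses are not known exactly. Their poses are not given: they have to be found in the camera images.
- heat_sink: Black finned heat sink, top of the stack: 46 (x, along the fins) x 34 (y) x 24 mm high, about 60 g. Origin at the centre of its underside, z up. Rests loose on the relay board.
- relay_board: Relay board, third from the bottom: blue board on a black base, with gold pins at both ends; blue part 68 (x) x 44 mm (y), from 10 to 18 mm above its underside; black base below it 62 x 38 mm. Flat top at 18 mm. About 80 g. Origin at the centre of its underside, z up. Rests loose on the radio module.
- radio: Silver shielded radio module, second from the bottom: plain metal box 96 (x) x 52 (y) x 22 mm high, about 180 g, small dark screws at the corners. Origin at the centre of its underside, z up. Rests loose on the main board.
- main_board: Green main board, bottom of the stack, standing loose on the table: green board 130 (x) x 62 mm (y), from 9 to 16 mm above its underside, on a black base 120 x 54 mm; a connector strip at each end (one white, one gold; 6 x 40 mm) rises to 22 mm. About 140 g. Origin at the centre of its underside, z up.
- yellow_tray: Place of the heat sink: fixed flat yellow tray 110 (x) x 75 mm (y); its floor is 6 mm above the table, with a rim 4 mm wide that rises 3 mm above the floor. Origin at the centre of its underside, at table height, z up.
- test_fixture: Place of the relay board: fixed black test fixture 116 (x) x 88 mm (y), flat top 14 mm above the table, with gold contact strips at both ends and four steel posts (8 mm diameter, 10 mm high above the top) at x +-51, y +-37 mm. Origin at the centre of its underside, at table height, z up.
- light_plate: Place of the radio module: fixed light plate, grey housing 130 (x) x 90 mm (y) with a white top, flat, 12 mm above the table, no rim. Origin at the centre of its underside, at table height, z up.
- pink_tray: Place of the main board: fixed flat pink tray 165 (x) x 100 mm (y); its floor is 8 mm above the table, with a rim 4 mm wide that rises 3 mm above the floor. Origin at the centre of its underside, at table height, z up.
- bottle: Bystander: white upright bottle with a red cap, 38 mm diameter, 95 mm high, loose. Origin at the centre of its underside.
- tape_roll: Bystander: green tape roll lying flat, 46 mm diameter, 18 mm high, loose. Origin at the centre of its underside.
Mind the look-alikes: they are no part of the job. There is more than one size of the main_board; the job needs the middle-sized.

How it is judged:
By the outcome, as a careful person would: the job done as asked, in the order asked, and still so for the second after the job is handed in, with the robot touching nothing.
It also fails if it takes over 120 s, if anything falls off the work surface, if the arm or the gripper's body presses on something with over 40 N, if the wrist force passes 120 N, or if a joint passes its speed limit or range.

## Working session

There is one attempt and no reset: what is moved stays moved. The work goes in short steps, Python scripts to look and compute and a tool call to move; the robot and the scene stay as the last step left them, time stands still between calls to the robot, and variables do not carry over. Pictures are saved under pics/ and viewed, at most 14 in all, crops included, and the job is handed in when it is done.

Besides the shell and the picture viewer there is one more tool, called after ">>>" as name(argument=value, ...), one argument or row to a line, values as JSON. jog_arm: Moves the arm, as the interface text tells. Its arguments: {"type":"object","properties":{"steps":{"type":"array"},"grip_force":{"type":"number"}},"required":["steps"]}

```bash
mkdir -p pics; cat > h.py <<'E'
import numpy as np, cv2
from rig import manip
def grab(n):
    c=manip.get_calibration(n); b,d=manip.grab_frame(n); return b,d,c
def pts(d,c):
    v,u=np.mgrid[0:480,0:640]
    p=np.stack([(u-c['cx'])/c['fx']*d,(v-c['cy'])/c['fy']*d,d],-1)
    P=p@np.array(c['rotation']).T+np.array(c['position']); P[d<=0]=np.nan
    return P
E
python3 - <<'E'
from h import *
s=manip.state();print(s)
for n in("scene","side"):
    b,d,c=grab(n);print(n,c);cv2.imwrite(f"pics/{n}0.png",b);np.savez(f"{n}0.npz",b=b,P=pts(d,c))
E
```

```text
{'clock': 0.0, 'qpos': array([ 5.74044246e+01,  1.26751723e+01,  8.75259699e+01, -1.96133467e-03,
        7.99108266e+01, -7.22670290e+00]), 'qvel': array([-0.00835158, -0.00224065, -0.02255129, -0.01658327, -0.03369706,
       -0.07168568]), 'tau': array([-6.51102691e-04, -4.96887589e+01, -3.89406216e+01, -2.21987816e-04,
        1.06517810e-02,  1.86622412e-05]), 'tool_pos': array([0.2674698 , 0.56418599, 0.22349812]), 'orientation': array([-1.79888678e+02, -1.21701761e-02,  1.54631461e+02]), 'force': array([-0.2241346 , -0.39494829,  0.58502276]), 'torque': array([-0.01264012, -0.02054655,  0.02869012]), 'grip_force': 0.0, 'finger_gap': 0.08543018224989096}
scene {'fx': 527.7934382342976, 'fy': 527.7934382342976, 'cx': 322.80894773801793, 'cy': 232.16638833770753, 'position': array([ 1.2177058 , -0.06210172,  0.92202506]), 'rotation': array([-137.86035315,   -0.86222944,   93.23450209])}Traceback (most recent call last):
  File "<stdin>", line 4, in <module>
  File "h.py", line 8, in pts
    P=p@np.array(c['rotation']).T+np.array(c['position']); P[d<=0]=np.nan
      ~~~~~~~~~~~~~~~~~~~~~~~~~~~^~~~~~~~~~~~~~~~~~~~~~~~
ValueError: operands could not be broadcast together with shapes (480,640) (3,)
```

View pics/scene0.png

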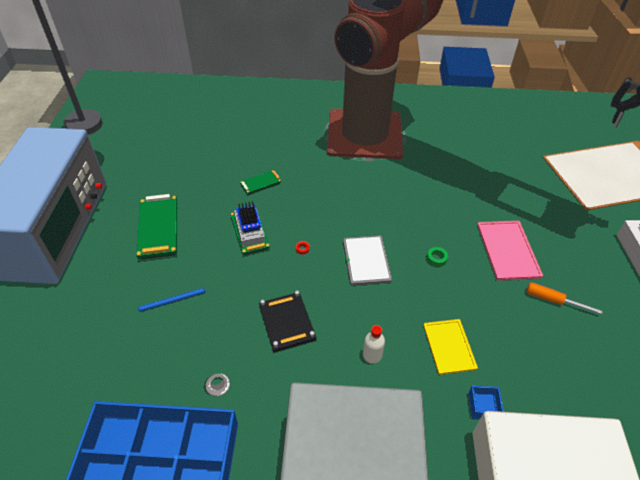

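The scene shows the stack at about (250,228), with decoy boards at (157,225) and (260,182). The fixture is at (287,320), the light plate at (367,260), the yellow tray at (450,346), the pink tray at (510,250), the bottle at (374,345) and the tape roll at (437,256). The rotation comes as roll, pitch, yaw, so I'll fix the helper.

```bash
cat > h.py <<'E'
import numpy as np, cv2
from scipy.spatial.transform import Rotation as Ro
from rig import manip
def grab(n):
    c=manip.get_calibration(n); b,d=manip.grab_frame(n)
    c['R']=Ro.from_euler('xyz',c['rotation'],degrees=True).as_matrix(); return b,d,c
def pts(d,c):
    v,u=np.mgrid[0:480,0:640]
    p=np.stack([(u-c['cx'])/c['fx']*d,(v-c['cy'])/c['fy']*d,d],-1)
    P=p@c['R'].T+np.array(c['position']); P[d<=0]=np.nan
    return P
def ray(uv,z,c):
    uv=np.atleast_2d(uv).astype(float)
    r=np.c_[(uv[:,0]-c['cx'])/c['fx'],(uv[:,1]-c['cy'])/c['fy'],np.ones(len(uv))]@c['R'].T
    p=c['position']; return p+r*((z-p[2])/r[:,2])[:,None]
def rect(mask,z,c):
    k,_=cv2.findContours(mask.astype(np.uint8),cv2.RETR_EXTERNAL,cv2.CHAIN_APPROX_NONE)
    k=max(k,key=cv2.contourArea)[:,0]
    q=ray(k,z,c)[:,:2]
    (x,y),(w,h),a=cv2.minAreaRect((q*1000).astype(np.float32))
    if w<h: w,h,a=h,w,a+90
    return [round(t,1) for t in(x,y,w,h,(a+90)%180-90)]
E
python3 - <<'E'
from h import *
for n in("scene","side"):
    b,d,c=grab(n);cv2.imwrite(f"pics/{n}1.png",b);P=pts(d,c);np.savez(f"{n}1.npz",b=b,d=d)
    print(n,c['position'],c['rotation'],c['fx'])
    h=cv2.cvtColor(b,cv2.COLOR_BGR2HSV).astype(int);H,S,V=h[...,0],h[...,1],h[...,2]
    X,Y,Z=P[...,0],P[...,1],P[...,2]
    R=(X>.3)&(X<.9)&(abs(Y)<.6)
    T=R&(abs(Z)<.003); print('table z',np.nanmedian(Z[T]),np.nanstd(Z[T]))
    for nm,m,z in(("yellow",(abs(H-28)<6)&(S>180)&(V>150),.009),("pink",((H>160))&(S>60)&(S<200)&(V>150),.011),("white",(S<40)&(V>200)&(Z<.03),.012),("black",(V<60)&(S<120)&(Z>.006)&(Z<.03),.014)):
        m=R&m
        try:
            r=rect(m,z,c);print(nm,r, 'z',np.nanmedian(Z[m]))
        except Exception as e:print(nm,e)
E
```

```text
scene [ 1.2177058  -0.06210172  0.92202506] [-137.86035315   -0.86222944   93.23450209] 527.7934382342976
table z -0.00024185517979147253 0.0014125600693472807
yellow [672.8, 169.6, 112.8, 77.0, 11.3] z 0.006090612586404198
pink [412.5, 330.9, 169.0, 102.3, 7.1] z 0.007824521329998335
white [464.1, 6.4, 119.5, 79.4, 9.3] z 0.011962700514284608
black [641.6, -154.3, 120.7, 87.4, 21.9] z 0.013450872587196017
side [-0.0249224  -0.78989499  0.89501796] [-133.42643775   -1.14397855  -32.39898611] 622.3680437221209
table z 0.0001990019708731916 0.0014286335717941855
yellow max() iterable argument is empty
pink [409.2, 326.7, 167.8, 103.9, 7.1] z 0.008368333655796145
white [463.8, 4.8, 117.3, 77.6, 9.6] z 0.01245160734357742
black [632.5, -160.3, 121.2, 88.4, 22.0] z 0.014081615362980915
```

View pics/side1.png

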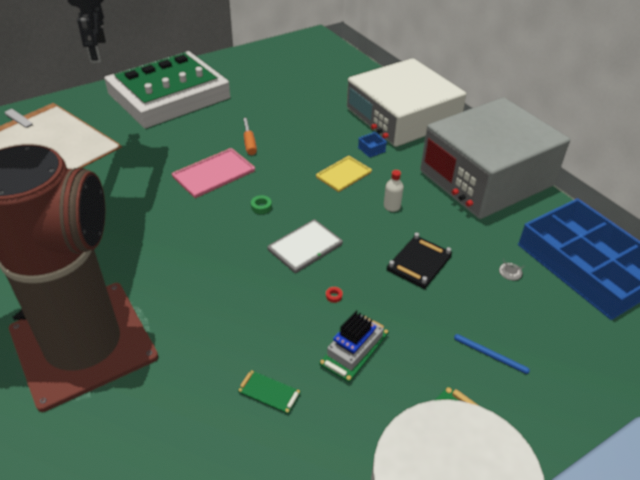

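The side view shows the stack at (355,345), the fixture at (420,260), the light plate at (305,245) and both trays clear. Next I'll get a rough stack position and plan a wrist look.

```bash
python3 - <<'E'
from h import *
for n in("scene","side"):
    z=np.load(n+"1.npz");c=manip.get_calibration(n);c['R']=Ro.from_euler('xyz',c['rotation'],degrees=True).as_matrix()
    P=pts(z['d'],c);X,Y,Z=P[...,0],P[...,1],P[...,2]
    R=(X>.33)&(X<.55)&(Y>-.32)&(Y<-.1)
    for lo,hi,zz in((.07,.09,.078),(.05,.07,.060),(.034,.042,.038)):
        m=R&(Z>lo)&(Z<hi);print(n,zz,m.sum(),np.nanmedian(Z[m]),rect(m,zz,c))
    print(np.nanmax(Z[R]))
c=manip.get_calibration('wrist');s=manip.state();print(c)
Rt=Ro.from_euler('xyz',s['orientation'],degrees=True);Rc=Ro.from_euler('xyz',c['rotation'],degrees=True)
print('cam in tool',Rt.inv().apply(c['position']-s['tool_pos']),(Rt.inv()*Rc).as_matrix().round(3))
E
```

```text
scene 0.078 144 0.0790225351815027 [406.5, -280.0, 51.5, 3.2, 19.1]
scene 0.06 338 0.057519739560004224 [404.3, -264.4, 75.6, 43.9, 20.7]
scene 0.038 272 0.03754426475407441 [404.5, -264.9, 98.8, 51.6, 19.5]
0.08382742869089421
side 0.078 494 0.07815490090496852 [396.7, -268.9, 53.3, 38.5, 19.0]
side 0.06 518 0.056917784200081034 [394.6, -271.7, 72.2, 46.2, 19.3]
side 0.038 514 0.038093405913769585 [399.7, -268.5, 98.5, 52.9, 19.1]
0.08448744601045455
{'fx': 413.14136649035197, 'fy': 413.14136649035197, 'cx': 321.08679420596064, 'cy': 235.945019371808, 'position': array([0.19937793, 0.59601099, 0.37385824]), 'rotation': array([1.62936174e+02, 8.79976281e-02, 6.47271901e+01])}
cam in tool [ 0.07519693 -0.00080995 -0.15010718] [[ 0.002 -0.956 -0.294]
 [ 1.     0.002  0.   ]
 [ 0.    -0.294  0.956]]
```

```bash
cat >> h.py <<'E'
def go(x,y,z,yaw,n=None,s=None):
    """constant row (tool axes) x n to reach pose; yaw deg, tool pointing down"""
    s=s or manip.state();p=s['tool_pos'];R=Ro.from_euler('xyz',s['orientation'],degrees=True)
    y0=s['orientation'][2];dy=(yaw-y0+90)%180-90
    if abs(yaw-y0)>90 and n and n<0: dy=yaw-y0; n=-n
    D=Ro.from_euler('xyz',[180,0,y0],degrees=True).inv().apply(np.array([x,y,z])-p)
    t=np.radians(-dy)
    n=n or int(np.ceil(max(np.linalg.norm(D)/.042,abs(t)/.12,1)))
    w=t/n;S=sum(np.array([[np.cos(k*w),-np.sin(k*w)],[np.sin(k*w),np.cos(k*w)]])for k in range(n))
    a=np.linalg.solve(S,D[:2]);print(n,'rows of',np.round([*a,D[2]/n,w],4),'|xy',np.hypot(*a).round(4),'R',D.round(4))
E
python3 -c "
from h import *
go(.415,-.258,.2,19.5,-22)"
```

```text
22 rows of [-0.0477  0.0084  0.0011  0.1072] |xy 0.0484 R [-0.4856 -0.6798  0.0237]
```

>>> jog_arm(
  steps=[
    [[0.085,-0.0477,0.0084,0.0011,0.1072],[0.085,-0.0477,0.0084,0.0011,0.1072],[0.085,-0.0477,0.0084,0.0011,0.1072],[0.085,-0.0477,0.0084,0.0011,0.1072],[0.085,-0.0477,0.0084,0.0011,0.1072],[0.085,-0.0477,0.0084,0.0011,0.1072],[0.085,-0.0477,0.0084,0.0011,0.1072],[0.085,-0.0477,0.0084,0.0011,0.1072],[0.085,-0.0477,0.0084,0.0011,0.1072],[0.085,-0.0477,0.0084,0.0011,0.1072],[0.085,-0.0477,0.0084,0.0011,0.1072],[0.085,-0.0477,0.0084,0.0011,0.1072],[0.085,-0.0477,0.0084,0.0011,0.1072],[0.085,-0.0477,0.0084,0.0011,0.1072],[0.085,-0.0477,0.0084,0.0011,0.1072],[0.085,-0.0477,0.0084,0.0011,0.1072],[0.085,-0.0477,0.0084,0.0011,0.1072],[0.085,-0.0477,0.0084,0.0011,0.1072]],
  ],
)

```text
clock: 1.95
tool_pos: [0.5502, -0.1242, 0.2044]
orientation: [-180.0, 0.0, 43.8]
force: [0.5, -0.5, 0.7]
finger_gap: 0.0851
grip_force: 0.0
```

>>> jog_arm(
  steps=[
    [[0.085,-0.0477,0.0084,0.0011,0.1072],[0.085,-0.0477,0.0084,0.0011,0.1072],[0.085,-0.0477,0.0084,0.0011,0.1072],[0.085,-0.0477,0.0084,0.0011,0.1072],[0.085,0,0,0,0],[0.085,0,0,0,0],[0.085,0,0,0,0]],
  ],
)

```text
clock: 2.65
tool_pos: [0.4152, -0.2575, 0.2005]
orientation: [-180.0, -0.0, 19.6]
force: [-0.0, -0.7, 0.4]
finger_gap: 0.0852
grip_force: 0.0
```

```bash
python3 - <<'E'
from h import *
s=manip.state();print(s['clock'],s['tool_pos'],s['orientation'],s['qpos'])
b,d,c=grab('wrist');cv2.imwrite("pics/w1.png",b);np.savez("w1.npz",b=b,d=d)
P=pts(d,c);X,Y,Z=P[...,0],P[...,1],P[...,2]
R=(X>.3)&(X<.55)&(Y>-.4)&(Y<-.1)
T=R&(abs(Z)<.004);print('table',np.nanmedian(Z[T]))
for lo,hi,zz in((.07,.09,.08),(.05,.065,.056),(.032,.045,.038),(.010,.019,.016)):
    m=R&(Z>lo)&(Z<hi);print(zz,m.sum(),np.nanmedian(Z[m]),rect(m,zz,c))
E
```

```text
2.65 [ 0.41524157 -0.25747442  0.20046772] [-1.79996062e+02 -3.05647263e-02  1.95604169e+01] [-4.10790393e+01 -5.27402018e+00  1.08892942e+02  2.93976559e-02
  7.63695266e+01  2.93536179e+01]
table 0.0007066429609053348
0.08 1592 0.08061263364479168 [404.4, -281.3, 48.2, 3.5, 20.6]
0.056 3024 0.05732029944915895 [398.5, -266.9, 69.4, 44.0, 20.4]
0.038 2540 0.03864519667048241 [401.5, -266.7, 95.8, 51.8, 19.5]
0.016 3373 0.016358659777615525 [399.6, -267.9, 130.6, 62.0, 22.4]
```

View pics/w1.png

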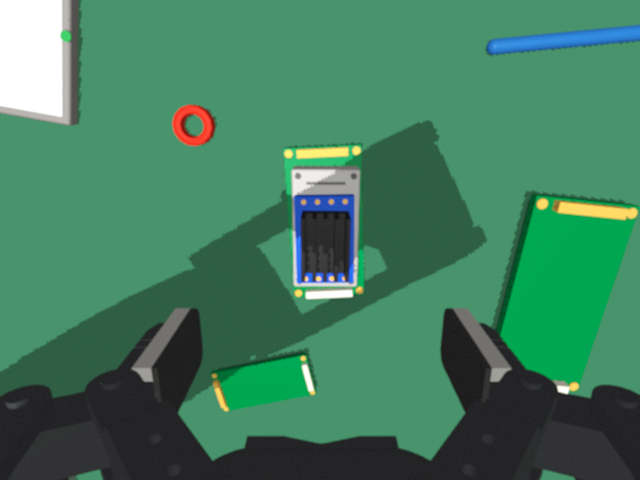

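The wrist view shows the stack at (325,222), with finger clearance on both sides. The small decoy is at (263,383) and the large one at (575,290). Next I'll measure the sink alone, using all its fins together.

```bash
cat >> h.py <<'E'
def urect(mask,z,c):
    """min area rect of all mask pixels (small blobs dropped) cast on z"""
    m=cv2.morphologyEx(mask.astype(np.uint8),cv2.MORPH_OPEN,np.ones((2,2)))
    v,u=np.nonzero(m);q=ray(np.c_[u,v],z,c)[:,:2]
    (x,y),(w,h),a=cv2.minAreaRect((q*1000).astype(np.float32))
    if w<h: w,h,a=h,w,a+90
    return [round(t,1) for t in(x,y,w,h,(a+90)%180-90)]
E
python3 - <<'E'
from h import *
z=np.load("w1.npz");c=manip.get_calibration('wrist');c['R']=Ro.from_euler('xyz',c['rotation'],degrees=True).as_matrix()
b=z['b'];P=pts(z['d'],c);X,Y,Z=np.moveaxis(P,-1,0)
R=(X>.33)&(X<.48)&(Y>-.33)&(Y<-.2)
m=R&(Z>.076)&(Z<.085);print(urect(m,.08,c))
dark=(b.max(2)<70)&R&(Z>.045);print(urect(dark,.08,c))
r=urect(m,.08,c);go(r[0]/1e3,r[1]/1e3,.082,r[4])
E
```

```text
[398.4, -267.7, 47.1, 34.0, 19.3]
[320.6, -309.8, 497.4, 228.7, -70.3]
3 rows of [-0.0065  0.0014  0.0395  0.0018] |xy 0.0067 R [-0.0196  0.0042  0.1184]
```

>>> jog_arm(
  steps=[
    [[0.085,-0.0065,0.0014,0.03,0.0018],[0.085,-0.0065,0.0014,0.03,0.0018],[0.085,-0.0066,0.0014,0.03,0.0018],[0.07,0,0,0.018,0],[0.06,0,0,0.01,0],[0.05,0,0,0,0],[0.03,0,0,0,0],[0.03,0,0,0,0],[0.03,0,0,0,0],[0.03,0,0,0,0],[0.03,0,0,0,0]],
  ],
  grip_force=30,
)

```text
clock: 3.8
tool_pos: [0.3978, -0.2686, 0.0829]
orientation: [180.0, -0.0, 19.2]
force: [0.4, 0.7, 0.2]
finger_gap: 0.0303
grip_force: 0.0
```

```bash
python3 - <<'E'
from h import *
b,d,c=grab('wrist');cv2.imwrite("pics/w2.png",b)
print(manip.state()['tool_pos'])
E
```

```text
[ 0.3977189  -0.26855559  0.08274043]
```

View pics/w2.png

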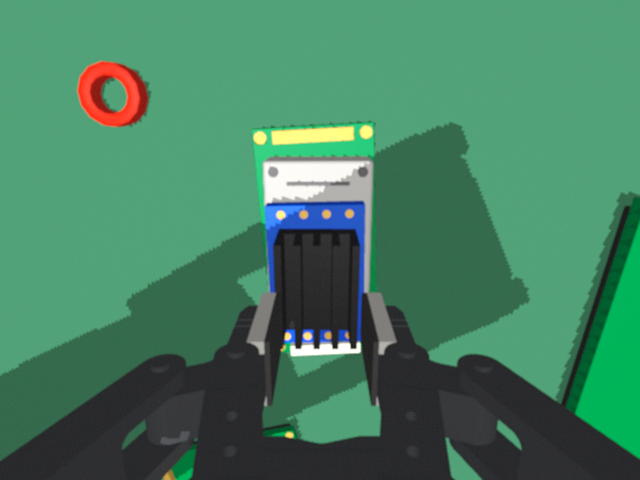

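The fingers closed to 30 mm without contact, so the pads must be above the sink. I'll check where the finger tips are from the depth image.

```bash
python3 - <<'E'
from h import *
b,d,c=grab('wrist');s=manip.state();P=pts(d,c)
Rt=Ro.from_euler('xyz',s['orientation'],degrees=True);c2=s['tool_pos']
for r in range(235,420,15):
    print(r,[(u,*(Rt.inv().apply(P[r,u]-c2)*1000).round(0)) for u in(255,263,270,280,318,368,376,385)])
E
```

```text
235 [(255, np.float64(3.0), np.float64(-38.0), np.float64(82.0)), (263, np.float64(8.0), np.float64(-31.0), np.float64(66.0)), (270, np.float64(21.0), np.float64(-22.0), np.float64(26.0)), (280, np.float64(24.0), np.float64(-17.0), np.float64(15.0)), (318, np.float64(24.0), np.float64(-1.0), np.float64(16.0)), (368, np.float64(15.0), np.float64(24.0), np.float64(44.0)), (376, np.float64(3.0), np.float64(33.0), np.float64(83.0)), (385, np.float64(3.0), np.float64(38.0), np.float64(83.0))]
250 [(255, np.float64(-6.0), np.float64(-39.0), np.float64(82.0)), (263, np.float64(-6.0), np.float64(-34.0), np.float64(81.0)), (270, np.float64(14.0), np.float64(-22.0), np.float64(26.0)), (280, np.float64(22.0), np.float64(-15.0), np.float64(2.0)), (318, np.float64(21.0), np.float64(-1.0), np.float64(3.0)), (368, np.float64(7.0), np.float64(24.0), np.float64(44.0)), (376, np.float64(-0.0), np.float64(31.0), np.float64(66.0)), (385, np.float64(-6.0), np.float64(39.0), np.float64(82.0))]
265 [(255, np.float64(-15.0), np.float64(-39.0), np.float64(81.0)), (263, np.float64(-15.0), np.float64(-34.0), n
[... 4722 characters left out ...]
), (368, np.float64(-112.0), np.float64(32.0), np.float64(82.0)), (376, np.float64(-9.0), np.float64(17.0), np.float64(-46.0)), (385, np.float64(16.0), np.float64(14.0), np.float64(-78.0))]
415 [(255, np.float64(16.0), np.float64(-13.0), np.float64(-83.0)), (263, np.float64(-124.0), np.float64(-39.0), np.float64(82.0)), (270, np.float64(-124.0), np.float64(-34.0), np.float64(82.0)), (280, np.float64(-124.0), np.float64(-27.0), np.float64(82.0)), (318, np.float64(-123.0), np.float64(-1.0), np.float64(81.0)), (368, np.float64(-124.0), np.float64(33.0), np.float64(82.0)), (376, np.float64(-125.0), np.float64(38.0), np.float64(83.0)), (385, np.float64(16.0), np.float64(13.0), np.float64(-82.0))]
```

Depth shows the finger tips at tool z of about −14 mm at a 30 mm gap. The text says they stand 22 mm ahead of the TCP. The lack of contact agrees with the measurement, so I'll use it: tips at −15 mm at 34 mm and −26 mm when open.

>>> jog_arm(
  steps=[
    [[0.06,0,-0.0015,0,0],[0.06,0,0,0,0],[0.06,0,0,0.012,0],[0.06,0,0,0.012,0],[0.06,0,0,0.011,0],[0.06,0,0,0,0]],
  ],
  grip_force=30,
)

```text
clock: 4.5
tool_pos: [0.3955, -0.2655, 0.0447]
orientation: [-179.8, 0.1, 19.2]
force: [-0.8, -0.7, -0.4]
finger_gap: 0.06
grip_force: 0.0
```

>>> jog_arm(
  steps=[
    [[0.045,0,0,0,0],[0.04,0,0,0,0],[0.02,0,0,0,0],[0.02,0,0,0,0],[0.02,0,0,0,0],[0.02,0,0,0,0]],
  ],
)

```text
clock: 5.1
tool_pos: [0.3981, -0.2678, 0.0486]
orientation: [179.9, -0.1, 19.2]
force: [0.3, -0.4, 5.8]
finger_gap: 0.0331
grip_force: 33.5
```

>>> jog_arm(
  steps=[
    [[0.02,0,0,-0.01,0],[0.02,0,0,-0.02,0],[0.02,0,0,-0.03,0],[0.02,0,0,-0.03,0],[0.02,0,0,-0.03,0],[0.02,0,0,-0.02,0],[0.02,0,0,0,0]],
  ],
)

```text
clock: 5.8
tool_pos: [0.3986, -0.2684, 0.1913]
orientation: [179.7, -0.2, 19.2]
force: [0.3, 0.4, -0.7]
finger_gap: 0.0335
grip_force: 30.1
```

```bash
python3 - <<'E'
from h import *
s=manip.state();print(s['finger_gap'],s['grip_force'],s['force'])
go(.673,.169,.2,11.3)
b,d,c=grab('wrist');cv2.imwrite("pics/w3.png",b)
E
```

```text
0.0335031638490723 30.05013484507799 [ 0.3359748   0.37480146 -0.6892423 ]
13 rows of [ 0.0294 -0.0268 -0.0007  0.0106] |xy 0.0397 R [ 0.4029 -0.3228 -0.0087]
```

View pics/w3.png

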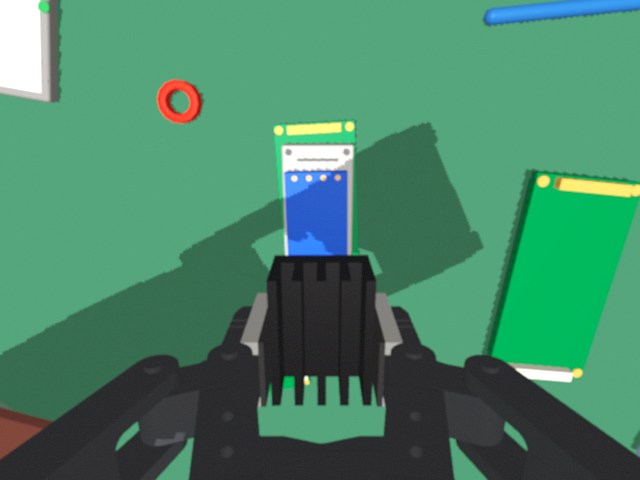

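The sink is held level at (320,330) and the relay board is left on the stack. I'll fly to the yellow tray.

>>> jog_arm(
  steps=[
    [[0.02,0.0294,-0.0268,-0.0007,0.0106],[0.02,0.0294,-0.0268,-0.0007,0.0106],[0.02,0.0294,-0.0268,-0.0007,0.0106],[0.02,0.0294,-0.0268,-0.0007,0.0106],[0.02,0.0294,-0.0268,-0.0007,0.0106],[0.02,0.0294,-0.0268,-0.0007,0.0106],[0.02,0.0294,-0.0268,-0.0007,0.0106],[0.02,0.0294,-0.0268,-0.0007,0.0106],[0.02,0.0294,-0.0268,-0.0007,0.0106],[0.02,0.0294,-0.0268,-0.0007,0.0106],[0.02,0.0294,-0.0268,-0.0007,0.0106],[0.02,0.0294,-0.0268,-0.0007,0.0106],[0.02,0.0294,-0.0268,-0.0007,0.0106],[0.02,0,0,0,0],[0.02,0,0,0,0]],
  ],
)

```text
clock: 7.35
tool_pos: [0.6705, 0.1714, 0.1934]
orientation: [180.0, 0.3, 11.4]
force: [-0.0, -0.7, -0.0]
finger_gap: 0.0331
grip_force: 30.1
```

```bash
python3 - <<'E'
from h import *
s=manip.state();print(s['clock'],s['tool_pos'],s['orientation'])
b,d,c=grab('wrist');cv2.imwrite("pics/w4.png",b);P=pts(d,c);X,Y,Z=np.moveaxis(P,-1,0)
h=cv2.cvtColor(b,cv2.COLOR_BGR2HSV).astype(int);H,S,V=np.moveaxis(h,-1,0)
m=(abs(H-28)<7)&(S>150)&(V>90);print(m.sum(),urect(m&(Z<.03),.009,c),np.nanmedian(Z[m]))
# sink bottom: held part points
Rt=Ro.from_euler('xyz',s['orientation'],degrees=True);Q=(P-s['tool_pos'])@Rt.as_matrix()*1000
h=(abs(Q[...,0])<40)&(abs(Q[...,1])<25)&(Q[...,2]<30)&(V<90)
k=h&(abs(Q[...,1])<15); print('held x/y/z',np.percentile(Q[k],[1,50,99],axis=0).round(1))
E
```

```text
7.35 [0.67050264 0.17142348 0.19337126] [179.99484525   0.26142435  11.39441138]
11349 [675.2, 168.3, 101.2, 75.8, 11.5] 0.006881691482398811
held x/y/z [[-21.2 -14.8 -97.1]
 [ 10.3  -0.2 -32.2]
 [ 23.9  14.9 -12.2]]
```

View pics/w4.png

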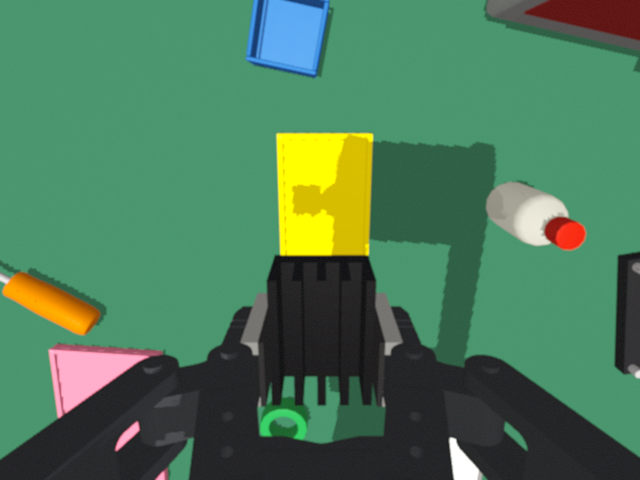

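The tray lies at about (325,195), with its near end hidden by the sink. Using its far edge, its centre is about (0.671, 0.168). I'll descend.

>>> jog_arm(
  steps=[
    [[0.02,-0.0006,0.0031,0.03,0],[0.02,0,0,0.04,0],[0.02,0,0,0.04,0],[0.02,0,0,0.035,0],[0.02,0,0,0.02,0],[0.02,0,0,0.012,0],[0.02,0,0,0.008,0],[0.02,0,0,0,0],[0.02,0,0,0,0]],
  ],
)

```text
clock: 8.3
tool_pos: [0.6727, 0.1675, 0.013]
orientation: [180.0, -0.1, 11.3]
force: [-0.9, 0.1, 0.0]
finger_gap: 0.0336
grip_force: 30.1
```

```bash
python3 - <<'E'
from h import *
for i in range(3):
    b,d,c=grab('wrist');s=manip.state();print(s['tool_pos'],s['force'],s['orientation'])
E
```

```text
[0.67297898 0.16767564 0.0133371 ] [-0.31355214  0.45098709  0.15515774] [ 1.79987423e+02 -1.56927223e-01  1.12923632e+01]
[0.67303248 0.16775988 0.01336452] [ 0.46497667 -0.26489268 -0.75690263] [ 1.79985619e+02 -1.66284993e-01  1.12986155e+01]
[0.67292219 0.16783052 0.01326655] [-0.39060119  0.29231559 -1.3864724 ] [ 1.79987018e+02 -1.57013805e-01  1.13041563e+01]
```

>>> jog_arm(
  steps=[
    [[0.02,-0.0022,0.0003,0.006,0],[0.02,0,0,0.003,0],[0.02,0,0,0.001,0],[0.02,0,0,0.001,0],[0.02,0,0,0.001,0],[0.02,0,0,0,0],[0.02,0,0,0,0]],
  ],
)

```text
clock: 9.15
tool_pos: [0.6697, 0.167, -0.0005]
orientation: [180.0, -0.0, 11.3]
force: [0.3, -0.0, -0.7]
finger_gap: 0.0336
grip_force: 30.1
```

>>> jog_arm(
  steps=[
    [[0.02,0,0,0.001,0],[0.02,0,0,0.0005,0],[0.02,0,0,0,0],[0.02,0,0,0,0]],
  ],
)

```text
clock: 9.55
tool_pos: [0.6699, 0.167, -0.0013]
orientation: [180.0, -0.0, 11.3]
force: [-3.1, -0.5, 5.1]
finger_gap: 0.0337
grip_force: 33.5
```

Contact, at 5 N. I'll release and rise.

>>> jog_arm(
  steps=[
    [[0.036,0,0,0,0],[0.042,0,0,0,0],[0.05,0,0,0,0],[0.055,0,0,0,0],[0.06,0,0,-0.02,0],[0.07,0,0,-0.04,0],[0.07,0,0,-0.045,0],[0.07,-0.02,0,-0.045,0],[0.07,-0.03,0,-0.045,0],[0.07,0,0,0,0],[0.07,0,0,0,0]],
  ],
)

```text
clock: 10.65
tool_pos: [0.6234, 0.1576, 0.1914]
orientation: [180.0, -0.2, 11.3]
force: [-0.6, 0.9, -0.5]
finger_gap: 0.0702
grip_force: 0.0
```

```bash
python3 - <<'E'
from h import *
s=manip.state();print(s['clock'],s['tool_pos'],s['orientation'])
b,d,c=grab('wrist');cv2.imwrite("pics/w5.png",b);P=pts(d,c);X,Y,Z=np.moveaxis(P,-1,0)
h=cv2.cvtColor(b,cv2.COLOR_BGR2HSV).astype(int);H,S,V=np.moveaxis(h,-1,0)
R=(abs(X-.672)<.07)&(abs(Y-.169)<.06)
m=(abs(H-28)<7)&(S>150)&(V>90)&R;print(m.sum(),urect(m&(Z<.03),.009,c),np.nanmedian(Z[m]))
k=R&(Z>.026)&(Z<.036);print(urect(k,.030,c),np.nanmedian(Z[k]))
E
```

```text
10.65 [0.62337076 0.15764811 0.19144803] [179.98325679  -0.19623829  11.2983727 ]
11125 [670.0, 167.6, 110.3, 75.8, 11.4] 0.006992490283288522
[670.5, 165.5, 45.9, 34.0, 11.7] 0.03068041400985952
```

The sink is flat, 2 mm from the tray centre and aligned. On the way back I'll look at the fixture.

```bash
python3 - <<'E'
from h import *
go(.60,-.17,.2,21.9)
go(.41,-.262,.2,20,s=dict(tool_pos=np.array([.6,-.17,.2]),orientation=np.array([180,0,21.9])))
E
```

```text
8 rows of [-0.014   0.0387 -0.0013 -0.0231] |xy 0.0411 R [-0.0863  0.3168 -0.0107]
6 rows of [-0.0351  0.0029  0.      0.0055] |xy 0.0352 R [-0.2106  0.0145  0.    ]
```

>>> jog_arm(
  steps=[
    [[0.07,-0.014,0.0387,-0.0013,-0.0231],[0.07,-0.014,0.0387,-0.0013,-0.0231],[0.07,-0.014,0.0387,-0.0013,-0.0231],[0.07,-0.014,0.0387,-0.0013,-0.0231],[0.07,-0.014,0.0387,-0.0013,-0.0231],[0.07,-0.014,0.0387,-0.0013,-0.0231],[0.07,-0.014,0.0387,-0.0013,-0.0231],[0.07,-0.014,0.0387,-0.0013,-0.0231],[0.07,0,0,0,0],[0.07,0,0,0,0],[0.07,0,0,0,0]],
  ],
)

```text
clock: 11.8
tool_pos: [0.5996, -0.1693, 0.1981]
orientation: [-179.9, 0.1, 21.9]
force: [-0.1, 1.0, 0.1]
finger_gap: 0.0699
grip_force: 0.0
```

```bash
cat >> h.py <<'E'
def wl():
    s=manip.state();b,d,c=grab('wrist');P=pts(d,c);X,Y,Z=np.moveaxis(P,-1,0)
    h=cv2.cvtColor(b,cv2.COLOR_BGR2HSV).astype(int);print(s['clock'],s['tool_pos'],s['orientation'])
    return s,b,c,X,Y,Z,*np.moveaxis(h,-1,0)
E
python3 - <<'E'
from h import *
s,b,c,X,Y,Z,H,S,V=wl();cv2.imwrite("pics/w6.png",b)
R=(abs(X-.637)<.085)&(abs(Y+.157)<.075)
m=R&(Z>.010)&(Z<.018);print(urect(m,.014,c),rect(m,.014,c),np.nanmedian(Z[m]))
m=(abs(H-22)<10)&(S>100)&(V>120)&R
k,_=cv2.findContours(m.astype(np.uint8),cv2.RETR_EXTERNAL,cv2.CHAIN_APPROX_NONE)
for q in k:
    if cv2.contourArea(q)>40:print('gold',rect(cv2.drawContours(np.zeros((480,640),np.uint8),[q],0,1,-1),.014,c))
m=R&(Z>.020)&(Z<.03)
k,_=cv2.findContours(m.astype(np.uint8),cv2.RETR_EXTERNAL,cv2.CHAIN_APPROX_NONE)
for q in k:
    if cv2.contourArea(q)>20:print('post',rect(cv2.drawContours(np.zeros((480,640),np.uint8),[q],0,1,-1),.024,c))
E
```

```text
11.8 [ 0.59958484 -0.16929272  0.19807269] [-1.79850533e+02  1.11398948e-01  2.19027015e+01]
[637.0, -157.0, 115.4, 88.0, 22.1] [637.4, -155.9, 115.2, 87.9, 22.0] 0.01471956756638862
gold [593.9, -173.3, 49.9, 6.0, -68.0]
gold [679.4, -138.6, 52.0, 7.2, -68.0]
post [604.1, -208.9, 8.4, 7.3, 24.1]
post [576.6, -140.9, 8.5, 7.6, 2.3]
post [698.0, -170.8, 7.5, 6.9, -68.0]
post [670.5, -102.8, 8.1, 6.9, -68.0]
```

>>> jog_arm(
  steps=[
    [[0.07,-0.0351,0.0029,0,0.0055],[0.07,-0.0351,0.0029,0,0.0055],[0.07,-0.0351,0.0029,0,0.0055],[0.07,-0.0351,0.0029,0,0.0055],[0.07,-0.0351,0.0029,0,0.0055],[0.07,-0.0351,0.0029,0,0.0055],[0.07,0,0,0,0],[0.07,0,0,0,0],[0.07,0,0,0,0]],
  ],
)

```text
clock: 12.75
tool_pos: [0.4108, -0.2616, 0.2001]
orientation: [180.0, -0.0, 20.1]
force: [-0.1, -0.2, 0.2]
finger_gap: 0.07
grip_force: 0.0
```

```bash
python3 - <<'E'
from h import *
s,b,c,X,Y,Z,H,S,V=wl();cv2.imwrite("pics/w7.png",b)
R=(X>.31)&(X<.5)&(Y>-.36)&(Y<-.18)
for lo,hi,zz in((.050,.062,.056),(.034,.043,.038),(.012,.019,.016)):
    m=R&(Z>lo)&(Z<hi);print(zz,m.sum(),np.nanmedian(Z[m]),urect(m,zz,c))
m=R&(abs(H-115)<12)&(S>120)&(Z>.05);r=urect(m,.056,c);print('blue',r)
E
```

```text
12.75 [ 0.4107946  -0.26160724  0.20009015] [ 1.79992073e+02 -3.22788213e-02  2.00804673e+01]
0.056 5254 0.05671167747941558 [398.0, -267.9, 68.2, 44.1, 20.2]
0.038 2608 0.03864889987139275 [400.8, -267.8, 96.1, 51.9, 19.6]
0.016 2519 0.01673135800155867 [399.1, -268.9, 130.2, 62.1, 22.5]
blue [397.6, -267.8, 67.7, 43.3, 20.4]
```

```bash
python3 - <<'E'
from h import *
go(.3975,-.2668,.0255,20.2,1)
E
```

```text
1 rows of [-0.0143  0.0003  0.1745 -0.0018] |xy 0.0143 R [-0.0143  0.0003  0.1745]
```

>>> jog_arm(
  steps=[
    [[0.07,-0.0143,0.0003,0.03,-0.0018],[0.07,0,0,0.04,0],[0.07,0,0,0.04,0],[0.07,0,0,0.03,0],[0.07,0,0,0.02,0],[0.07,0,0,0.008,0],[0.07,0,0,0,0],[0.07,0,0,0,0]],
  ],
)

```text
clock: 13.6
tool_pos: [0.3976, -0.268, 0.0329]
orientation: [179.9, -0.0, 20.1]
force: [-0.0, -0.5, 0.1]
finger_gap: 0.0701
grip_force: 0.0
```

```bash
python3 - <<'E'
from h import *
grab('wrist');print(manip.state()['force']);go(.3975,-.2668,.0255,20.2,1)
E
```

```text
[ 0.38536766 -0.1557283   0.36450093]
1 rows of [ 0.0002 -0.0015  0.0078 -0.0011] |xy 0.0015 R [ 0.0002 -0.0015  0.0078]
```

>>> jog_arm(
  steps=[
    [[0.07,0,-0.0014,0.005,-0.001],[0.06,0,0,0.003,0],[0.055,0,0,0,0],[0.05,0,0,0,0],[0.047,0,0,0,0],[0.03,0,0,0,0],[0.03,0,0,0,0],[0.03,0,0,0,0],[0.03,0,0,0,0]],
  ],
  grip_force=30,
)

```text
clock: 14.55
tool_pos: [0.3962, -0.2665, 0.0244]
orientation: [180.0, -0.0, 20.2]
force: [-2.4, 0.9, 5.9]
finger_gap: 0.051
grip_force: 31.5
```

The gap stopped at 51 mm, which is the radio's width, so the tips are too low. I'll open, rise and look.

>>> jog_arm(
  steps=[
    [[0.058,0,0,0,0],[0.062,0,0,0,0],[0.062,0,0,0,0]],
  ],
)

```text
clock: 14.85
tool_pos: [0.396, -0.2662, 0.0238]
orientation: [-180.0, 0.0, 20.2]
force: [0.0, 0.6, 0.1]
finger_gap: 0.0621
grip_force: 0.0
```

```bash
python3 - <<'E'
from h import *
s,b,c,X,Y,Z,H,S,V=wl();cv2.imwrite("pics/w8.png",b);print(s['finger_gap'],s['force'])
Rt=Ro.from_euler('xyz',s['orientation'],degrees=True);Q=(np.stack([X,Y,Z],-1)-s['tool_pos'])@Rt.as_matrix()*1000
for sg in(-1,1):
    k=(Q[...,1]*sg>29)&(Q[...,1]*sg<50)&(abs(Q[...,0])<14)
    print(sg,np.percentile(Q[k&(Q[...,2]<5)][:,2],[50,90,95,99,100]).round(1), 'y inner',np.percentile(Q[k&(Q[...,2]<0)][:,1],[1,99]).round(1))
# column profile front
for u in(235,245,255,265,380,390,400,410):print(u,[Q[v,u].round(0).tolist() for v in range(255,330,12)])
E
```

```text
14.85 [ 0.39599115 -0.26618371  0.023764  ] [-1.79984499e+02  5.19132878e-03  2.01555460e+01]
0.06210043428518658 [0.03960859 0.5892465  0.0553911 ]
-1 [-58.4 -27.1 -22.  -16.1 -12.2] y inner [-49.8 -30. ]
1 [-57.1 -26.5 -21.7 -16.2 -11.4] y inner [30.5 49.8]
235 [[12.0, -38.0, 24.0], [7.0, -38.0, 21.0], [1.0, -38.0, 23.0], [-5.0, -39.0, 23.0], [7.0, -30.0, -15.0], [4.0, -30.0, -18.0], [-1.0, -31.0, -18.0]]
245 [[12.0, -33.0, 22.0], [6.0, -34.0, 23.0], [1.0, -34.0, 23.0], [-5.0, -34.0, 23.0], [-11.0, -35.0, 23.0], [-18.0, -35.0, 23.0], [-24.0, -35.0, 24.0]]
255 [[32.0, -19.0, -33.0], [28.0, -20.0, -33.0], [25.0, -20.0, -34.0], [20.0, -20.0, -33.0], [16.0, -20.0, -33.0], [12.0, -21.0, -32.0], [8.0, -21.0, -33.0]]
265 [[32.0, -16.0, -33.0], [29.0, -16.0, -34.0], [25.0, -17.0, -34.0], [21.0, -17.0, -33.0], [16.0, -17.0, -32.0], [12.0, -17.0, -33.0], [8.0, -17.0, -33.0]]
380 [[32.0, 18.0, -33.0], [28.0, 18.0, -33.0], [25.0, 18.0, -33.0], [21.0, 19.0, -34.0], [17.0, 19.0, -34.0], [12.0, 19.0, -32.0], [8.0, 19.0, -34.0]]
390 [[32.0, 21.0, -33.0], [28.0, 21.0, -33.0], [24.0, 22.0, -32.0], [20.0, 22.0, -33.0], [7.0, 25.0, -15.0], [3.0, 25.0, -16.0], [-2.0, 26.0, -15.0]]
400 [[18.0, 32.0, 7.0], [13.0, 33.0, 7.0], [7.0, 33.0, 8.0], [2.0, 33.0, 7.0], [-3.0, 34.0, 7.0], [-9.0, 34.0, 6.0], [-15.0, 34.0, 8.0]]
410 [[12.0, 40.0, 24.0], [7.0, 40.0, 23.0], [0.0, 41.0, 24.0], [-6.0, 41.0, 24.0], [9.0, 32.0, -18.0], [5.0, 32.0, -20.0], [1.0, 32.0, -22.0]]
```

View pics/w8.png

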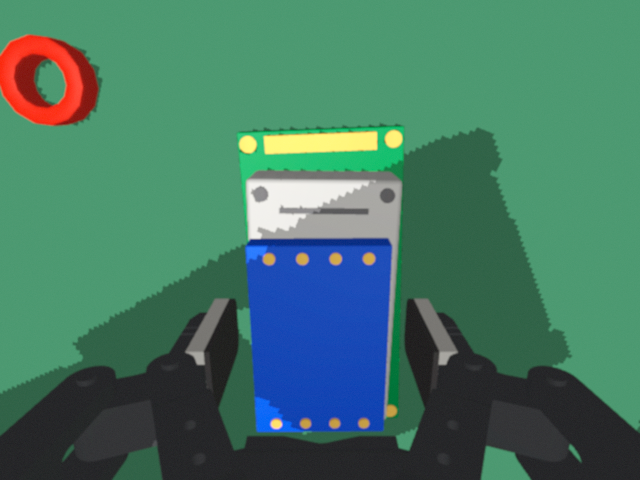

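The relay fills (247–393, 240–430) between the open jaws, and everything still stands. The tips are really about 12 mm above the TCP at this opening, so I'll raise 8 mm and grip.

>>> jog_arm(
  steps=[
    [[0.062,0,0,-0.0085,0],[0.062,0,0,0,0],[0.054,0,0,0,0],[0.05,0,0,0,0],[0.047,0,0,0,0],[0.03,0,0,0,0],[0.03,0,0,0,0],[0.03,0,0,0,0],[0.03,0,0,0,0]],
  ],
  grip_force=30,
)

```text
clock: 15.8
tool_pos: [0.3962, -0.2664, 0.0326]
orientation: [180.0, -0.0, 20.2]
force: [-0.3, 1.1, 2.6]
finger_gap: 0.0434
grip_force: 30.8
```

>>> jog_arm(
  steps=[
    [[0.03,0,0,-0.01,0],[0.03,0,0,-0.025,0],[0.03,0,0,-0.04,0],[0.03,0,0,-0.04,0],[0.03,0,0,-0.03,0],[0.03,0,0,0,0],[0.03,0,0,0,0]],
  ],
)

```text
clock: 16.5
tool_pos: [0.3963, -0.2665, 0.1784]
orientation: [179.9, -0.0, 20.2]
force: [-0.0, -0.8, -1.6]
finger_gap: 0.0432
grip_force: 30.9
```

```bash
cat >> h.py <<'E'
def held(mask,s,c,ztop):
    """rect of held part's top (ztop: world z) in tool axes, mm"""
    r=urect(mask,ztop,c);yw=s['orientation'][2];d=np.array([r[0],r[1]])-s['tool_pos'][:2]*1000
    a=np.radians(yw);print('held',r,'tool off',(d@[np.cos(a),np.sin(a)]).round(2),(d@[np.sin(a),-np.cos(a)]).round(2),'dyaw',round(r[4]-yw,1))
E
python3 - <<'E'
from h import *
s,b,c,X,Y,Z,H,S,V=wl();cv2.imwrite("pics/w9.png",b)
m=(abs(H-115)<12)&(S>120)&(Z>.12)&(abs(X-s['tool_pos'][0])<.06)&(abs(Y-s['tool_pos'][1])<.06)
print(np.nanmedian(Z[m])-s['tool_pos'][2]);held(m,s,c,s['tool_pos'][2]+.0234)
R=(X>.31)&(X<.5)&(Y>-.36)&(Y<-.18)
m=R&(Z>.034)&(Z<.043);print(urect(m,.038,c),np.nanmedian(Z[m]))
go(.6372,-.1562,.16,22.0)
E
```

```text
16.5 [ 0.3963296  -0.26650051  0.17838052] [ 1.79910542e+02 -4.50227437e-02  2.01572914e+01]
0.02414923517936235
held [398.3, -266.6, 70.1, 44.8, 20.2] tool off 1.82 0.77 dyaw 0.0
[416.2, -260.9, 62.5, 51.9, 19.7] 0.03870199378958225
7 rows of [ 0.0378 -0.0023  0.0024 -0.0046] |xy 0.0379 R [ 0.2646 -0.0197  0.017 ]
```

>>> jog_arm(
  steps=[
    [[0.03,0.0376,-0.0023,0,-0.0046],[0.03,0.0376,-0.0023,0,-0.0046],[0.03,0.0376,-0.0023,0,-0.0046],[0.03,0.0376,-0.0023,0,-0.0046],[0.03,0.0376,-0.0023,0,-0.0046],[0.03,0.0376,-0.0023,0,-0.0046],[0.03,0.0376,-0.0023,0,-0.0046],[0.03,0,0,0.03,0],[0.03,0,0,0.04,0],[0.03,0,0,0.04,0],[0.03,0,0,0.02,0],[0.03,0,0,0,0],[0.03,0,0,0,0],[0.03,0,0,0,0]],
  ],
)

```text
clock: 17.95
tool_pos: [0.6372, -0.1576, 0.049]
orientation: [179.9, -0.1, 22.0]
force: [0.1, -0.1, -0.4]
finger_gap: 0.0433
grip_force: 30.8
```

```bash
python3 - <<'E'
from h import *
grab('wrist');print(manip.state()['tool_pos']);go(.6354,-.1558,.0086,22.0,1)
E
```

```text
[ 0.63751906 -0.15772876  0.04953624]
1 rows of [-0.0012 -0.0026  0.0409 -0.    ] |xy 0.0029 R [-0.0012 -0.0026  0.0409]
```

>>> jog_arm(
  steps=[
    [[0.03,-0.0012,-0.0026,0.012,0],[0.03,0,0,0.012,0],[0.03,0,0,0.01,0],[0.03,0,0,0.004,0],[0.03,0,0,0.001,0],[0.03,0,0,0.001,0],[0.03,0,0,0,0],[0.03,0,0,0,0]],
  ],
)

```text
clock: 18.8
tool_pos: [0.6338, -0.1551, 0.0086]
orientation: [-180.0, 0.1, 22.0]
force: [-5.6, 2.7, 10.7]
finger_gap: 0.0431
grip_force: 32.0
```

>>> jog_arm(
  steps=[
    [[0.03,0,0,0.0007,0],[0.03,0,0,0.0007,0],[0.03,0,0,0,0]],
  ],
)

```text
clock: 19.1
tool_pos: [0.6338, -0.1552, 0.0086]
orientation: [-180.0, 0.1, 22.0]
force: [-10.3, 2.4, 18.1]
finger_gap: 0.0431
grip_force: 32.8
```

It's seated but about 1.5 mm back in x, so I'll ease up, nudge forward, set down again and release.

>>> jog_arm(
  steps=[
    [[0.03,0,0,-0.003,0],[0.03,0.0016,0.0002,0,0],[0.03,0,0,0,0],[0.03,0,0,0.0015,0],[0.03,0,0,0.0005,0],[0.03,0,0,0,0],[0.03,0,0,0,0]],
  ],
)

```text
clock: 19.8
tool_pos: [0.6357, -0.1547, 0.0086]
orientation: [-180.0, 0.0, 22.0]
force: [-6.4, 1.9, 12.6]
finger_gap: 0.0434
grip_force: 32.2
```

>>> jog_arm(
  steps=[
    [[0.045,0,0,0,0],[0.05,0,0,0,0],[0.055,0,0,0,0],[0.06,0,0,-0.005,0],[0.06,0,0,-0.03,0],[0.07,0,0,-0.045,0],[0.07,0,0,-0.045,0],[0.07,-0.02,0,-0.045,0],[0.07,-0.02,0,-0.015,0],[0.07,0,0,0,0],[0.07,0,0,0,0]],
  ],
)

```text
clock: 20.9
tool_pos: [0.5985, -0.1698, 0.1921]
orientation: [180.0, -0.0, 22.0]
force: [-0.7, -0.5, -1.0]
finger_gap: 0.07
grip_force: 0.0
```

```bash
python3 - <<'E'
from h import *
s,b,c,X,Y,Z,H,S,V=wl();cv2.imwrite("pics/w10.png",b)
R=(abs(X-.637)<.085)&(abs(Y+.157)<.075)
m=(abs(H-115)<12)&(S>120)&R;print('relay',urect(m,.032,c),np.nanmedian(Z[m]),np.nanpercentile(Z[m],[5,95]))
m=R&(Z>.020)&(Z<.028)&(S<80)
k,_=cv2.findContours(m.astype(np.uint8),cv2.RETR_EXTERNAL,cv2.CHAIN_APPROX_NONE)
for q in k:
    if cv2.contourArea(q)>20:print('post',rect(cv2.drawContours(np.zeros((480,640),np.uint8),[q],0,1,-1),.024,c))
go(.405,-.262,.2,19.7)
E
```

```text
20.9 [ 0.59854766 -0.16980956  0.19211573] [ 1.79990052e+02 -3.76480786e-02  2.19601668e+01]
relay [636.5, -155.5, 68.8, 45.6, 22.1] 0.03267112806234934 [0.03032805 0.03387113]
post [604.2, -208.8, 8.3, 7.2, 23.8]
post [576.7, -140.9, 8.3, 7.2, 20.4]
post [698.1, -171.1, 7.9, 7.5, -42.3]
post [670.6, -102.8, 7.5, 7.2, 20.3]
6 rows of [-0.0356  0.0029 -0.0015  0.0066] |xy 0.0357 R [-0.2138  0.0136 -0.0092]
```

The relay is centred to within 1 mm, flat and aligned. Back to the stack for the radio.

>>> jog_arm(
  steps=[
    [[0.075,-0.0356,0.0029,-0.0015,0.0066],[0.075,-0.0356,0.0029,-0.0015,0.0066],[0.075,-0.0356,0.0029,-0.0015,0.0066],[0.075,-0.0356,0.0029,-0.0015,0.0066],[0.075,-0.0356,0.0029,-0.0015,0.0066],[0.075,-0.0356,0.0029,-0.0015,0.0066],[0.075,0,0,0,0],[0.075,0,0,0,0],[0.075,0,0,0,0]],
  ],
)

```text
clock: 21.85
tool_pos: [0.406, -0.2622, 0.2001]
orientation: [-179.9, 0.0, 19.8]
force: [-0.1, -0.3, 1.4]
finger_gap: 0.0751
grip_force: 0.0
```

```bash
python3 - <<'E'
from h import *
s,b,c,X,Y,Z,H,S,V=wl();cv2.imwrite("pics/w11.png",b)
R=(X>.31)&(X<.5)&(Y>-.36)&(Y<-.18)
for lo,hi,zz in((.034,.043,.038),(.012,.019,.016)):
    m=R&(Z>lo)&(Z<hi);r=urect(m,zz,c);print(zz,m.sum(),np.nanmedian(Z[m]),r)
    if zz>.03:
        a=np.radians(r[4]);t=np.array(r[:2])-1.1*np.array([np.sin(a),-np.cos(a)]);print(t);go(t[0]/1e3,t[1]/1e3,.010,r[4],1)
# white plate
m=(S<45)&(V>200)&(Z>.008)&(Z<.016)&(Y>-.08)&(Y<.1);print('white',m.sum())
E
```

```text
21.85 [ 0.40595154 -0.26215039  0.2001024 ] [-1.79904630e+02  1.89907368e-02  1.97671475e+01]
0.038 7941 0.03870088582211295 [400.7, -266.6, 95.7, 51.9, 19.7]
[ 400.32919522 -265.5643824 ]
1 rows of [-0.0066  0.0013  0.1903  0.0017] |xy 0.0067 R [-0.0066  0.0013  0.1903]
0.016 2577 0.016748638936224358 [398.9, -269.0, 130.4, 62.1, 22.5]
white 5704
```

>>> jog_arm(
  steps=[
    [[0.075,-0.0066,0.0013,0.03,0.0017],[0.075,0,0,0.04,0],[0.075,0,0,0.04,0],[0.075,0,0,0.035,0],[0.075,0,0,0.025,0],[0.075,0,0,0.01,0],[0.075,0,0,0,0],[0.075,0,0,0,0],[0.075,0,0,0,0]],
  ],
)

```text
clock: 22.8
tool_pos: [0.401, -0.2672, 0.0228]
orientation: [179.8, -0.1, 19.7]
force: [0.4, -0.1, -0.1]
finger_gap: 0.0751
grip_force: 0.0
```

```bash
python3 - <<'E'
from h import *
print(manip.state()['tool_pos']);go(.4003,-.2656,.010,19.7,1)
E
```

```text
[ 0.40104103 -0.26716047  0.02278209]
1 rows of [-0.0002 -0.0017  0.0128 -0.0007] |xy 0.0017 R [-0.0002 -0.0017  0.0128]
```

>>> jog_arm(
  steps=[
    [[0.075,0,-0.0017,0.006,0],[0.07,0,0,0.004,0],[0.065,0,0,0.002,0],[0.06,0,0,0,0],[0.056,0,0,0,0],[0.035,0,0,0,0],[0.035,0,0,0,0],[0.035,0,0,0,0],[0.035,0,0,0,0]],
  ],
  grip_force=50,
)

```text
clock: 23.7
tool_pos: [0.3994, -0.2649, 0.0094]
orientation: [180.0, -0.0, 19.6]
force: [0.3, -0.1, 4.4]
finger_gap: 0.0511
grip_force: 53.2
```

>>> jog_arm(
  steps=[
    [[0.035,0,0,-0.01,0],[0.035,0,0,-0.025,0],[0.035,0,0,-0.04,0],[0.035,0,0,-0.045,0],[0.035,0,0,-0.045,0],[0.035,0,0,-0.03,0],[0.035,0,0,0,0],[0.035,0,0,0,0]],
  ],
)

```text
clock: 24.5
tool_pos: [0.3991, -0.2646, 0.2045]
orientation: [179.9, -0.0, 19.6]
force: [-0.1, -0.2, -2.1]
finger_gap: 0.051
grip_force: 52.8
```

```bash
python3 - <<'E'
from h import *
s,b,c,X,Y,Z,H,S,V=wl();cv2.imwrite("pics/w12.png",b)
tz=s['tool_pos'][2]
m=(Z>tz+.022)&(Z<tz+.034)&(S<120)&(abs(X-s['tool_pos'][0])<.07)&(abs(Y-s['tool_pos'][1])<.05)
print(np.nanmedian(Z[m])-tz);held(m,s,c,tz+.0286)
go(.385,-.006,.2,9.4)
E
```

```text
24.5 [ 0.39908461 -0.26458182  0.20451124] [ 1.79946088e+02 -2.61235919e-02  1.96366954e+01]
0.029293136131198494
held [403.0, -263.8, 91.8, 80.6, 19.1] tool off 3.95 0.58 dyaw -0.5
7 rows of [ 0.0079 -0.0361  0.0004  0.0255] |xy 0.037 R [ 0.074  -0.2475  0.0031]
```

View pics/w12.png

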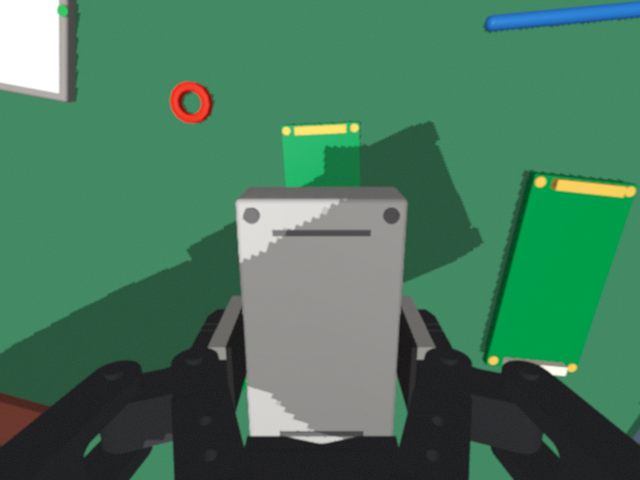

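The radio is held level at (320,315), and the main board is left in place at (320,155). Next I'll hover behind the light plate to measure it.

>>> jog_arm(
  steps=[
    [[0.035,0.0079,-0.0361,0.0004,0.0255],[0.035,0.0079,-0.0361,0.0004,0.0255],[0.035,0.0079,-0.0361,0.0004,0.0255],[0.035,0.0079,-0.0361,0.0004,0.0255],[0.035,0.0079,-0.0361,0.0004,0.0255],[0.035,0.0079,-0.0361,0.0004,0.0255],[0.035,0.0079,-0.0361,0.0004,0.0255],[0.035,0,0,0,0],[0.035,0,0,0,0],[0.035,0,0,0,0]],
  ],
)

```text
clock: 25.55
tool_pos: [0.3853, -0.0071, 0.2002]
orientation: [-180.0, 0.1, 9.4]
force: [0.8, -0.1, -1.6]
finger_gap: 0.0508
grip_force: 53.0
```

```bash
python3 - <<'E'
from h import *
s,b,c,X,Y,Z,H,S,V=wl();cv2.imwrite("pics/w13.png",b)
R=(abs(X-.464)<.085)&(abs(Y-.006)<.07)
m=R&(Z>.008)&(Z<.0165);print('plate',urect(m,.012,c),rect(m,.012,c),np.nanmedian(Z[m]))
m=m&(S<45)&(V>200);print('white',urect(m,.012,c))
E
```

```text
25.55 [ 0.38534505 -0.00713435  0.20017449] [-1.79976727e+02  1.27935187e-01  9.39719797e+00]
plate [463.9, 3.4, 129.1, 90.9, 9.5] [464.5, 4.3, 128.9, 90.9, 9.5] 0.012918449648600394
white [463.7, 4.1, 117.4, 77.7, 9.4]
```

View pics/w13.png

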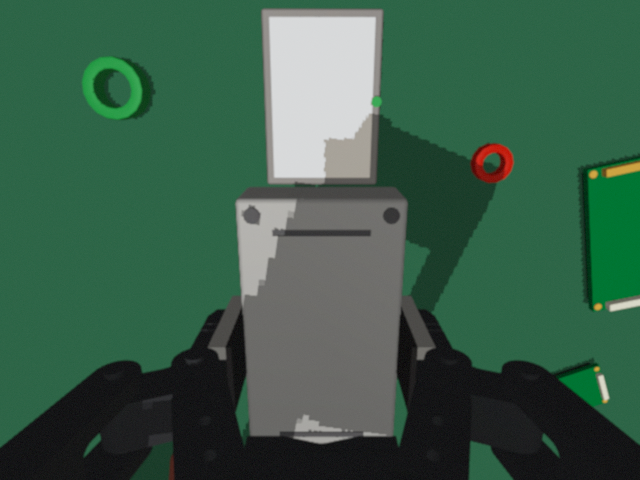

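The plate shows whole at (322,97), with its centre at (0.464, 0.004) and yaw 9.5°. I'll descend in two stages.

>>> jog_arm(
  steps=[
    [[0.035,0.035,0.0005,0,-0.001],[0.035,0.0278,0.0006,0.01,0],[0.035,0.015,0,0.03,0],[0.035,0,0,0.04,0],[0.035,0,0,0.04,0],[0.035,0,0,0.025,0],[0.035,0,0,0.01,0],[0.035,0,0,0,0],[0.035,0,0,0,0],[0.035,0,0,0,0]],
  ],
)

```text
clock: 26.6
tool_pos: [0.4646, 0.0045, 0.0482]
orientation: [179.9, -0.2, 9.4]
force: [-0.2, 0.3, -1.7]
finger_gap: 0.051
grip_force: 52.9
```

```bash
python3 - <<'E'
from h import *
grab('wrist');print(manip.state()['tool_pos']);go(.4622,.0047,.0054,9.5,1)
E
```

```text
[0.46451873 0.00465994 0.04810236]
1 rows of [-0.0023 -0.0004  0.0427 -0.0008] |xy 0.0023 R [-0.0023 -0.0004  0.0427]
```

>>> jog_arm(
  steps=[
    [[0.035,-0.001,-0.0003,0.015,0],[0.035,0,0,0.014,0],[0.035,0,0,0.008,0],[0.035,0,0,0.003,0],[0.035,0,0,0,0],[0.035,0,0,0,0]],
  ],
)

```text
clock: 27.25
tool_pos: [0.4625, 0.0051, 0.007]
orientation: [180.0, -0.1, 9.5]
force: [0.1, 0.6, -1.1]
finger_gap: 0.0508
grip_force: 53.0
```

>>> jog_arm(
  steps=[
    [[0.035,0,0,0.001,0],[0.035,0,0,0.0007,0],[0.035,0,0,0,0],[0.035,0,0,0,0]],
  ],
)

```text
clock: 27.65
tool_pos: [0.4625, 0.0051, 0.0055]
orientation: [180.0, -0.1, 9.5]
force: [-2.7, 0.3, 6.1]
finger_gap: 0.051
grip_force: 53.7
```

>>> jog_arm(
  steps=[
    [[0.053,0,0,0,0],[0.058,0,0,0,0],[0.062,0,0,0,0],[0.066,0,0,-0.003,0],[0.07,0,0,-0.03,0],[0.075,0,0,-0.045,0],[0.08,0,0,-0.045,0],[0.08,-0.02,0,-0.045,0],[0.08,-0.03,0,-0.03,0],[0.08,0,0,0,0],[0.08,0,0,0,0]],
  ],
)

```text
clock: 28.75
tool_pos: [0.413, -0.0032, 0.2037]
orientation: [179.9, -0.2, 9.4]
force: [-0.4, -0.6, -1.3]
finger_gap: 0.0798
grip_force: 0.0
```

```bash
python3 - <<'E'
from h import *
s,b,c,X,Y,Z,H,S,V=wl();cv2.imwrite("pics/w14.png",b)
R=(abs(X-.464)<.085)&(abs(Y-.006)<.07)
m=R&(Z>.008)&(Z<.0165);print('plate',urect(m,.012,c),np.nanmedian(Z[m]))
m=R&(Z>.030)&(Z<.039);print('radio',urect(m,.034,c),np.nanmedian(Z[m]))
go(.40,-.27,.2,22.4)
E
```

```text
28.75 [ 0.41304673 -0.0031795   0.20369383] [179.93539543  -0.18451567   9.43959076]
plate [463.9, 3.6, 129.0, 90.4, 9.5] 0.012848227785605126
radio [463.3, 3.6, 95.4, 51.9, 9.6] 0.034720526071748775
7 rows of [-0.0116  0.0365  0.0003 -0.0323] |xy 0.0383 R [-0.0563  0.2613  0.0024]
```

The radio is centred within 1 mm. Back for the main board.

>>> jog_arm(
  steps=[
    [[0.085,-0.0116,0.0365,0.0003,-0.0323],[0.085,-0.0116,0.0365,0.0003,-0.0323],[0.085,-0.0116,0.0365,0.0003,-0.0323],[0.085,-0.0116,0.0365,0.0003,-0.0323],[0.085,-0.0116,0.0365,0.0003,-0.0323],[0.085,-0.0116,0.0365,0.0003,-0.0323],[0.085,-0.0116,0.0365,0.0003,-0.0323],[0.085,0,0,0,0],[0.085,0,0,0,0],[0.085,0,0,0,0]],
  ],
)

```text
clock: 29.8
tool_pos: [0.4, -0.269, 0.1989]
orientation: [-179.8, 0.1, 22.4]
force: [0.6, 0.6, -0.6]
finger_gap: 0.0849
grip_force: 0.0
```

```bash
python3 - <<'E'
from h import *
s,b,c,X,Y,Z,H,S,V=wl();cv2.imwrite("pics/w15.png",b)
R=(X>.31)&(X<.5)&(Y>-.36)&(Y<-.18)
m=R&(Z>.012)&(Z<.026)&((X-.4)*np.sin(np.radians(22.4))*-1+(Y+.268)*np.cos(np.radians(22.4))<.04)
r=urect(m&(Z<.019),.016,c);print(m.sum(),np.nanmedian(Z[m]),r)
a=np.radians(r[4]);t=np.array(r[:2])-1.0*np.array([np.sin(a),-np.cos(a)])-1*np.array([np.cos(a),np.sin(a)]);print(t);go(t[0]/1e3,t[1]/1e3,.0,r[4],1)
E
```

```text
29.8 [ 0.40001409 -0.26895987  0.19886303] [-1.79814532e+02  6.06763362e-02  2.24327937e+01]
11725 0.016774142683665283 [398.8, -269.0, 129.4, 62.1, 22.5]
[ 397.49343704 -268.4588039 ]
1 rows of [-0.0024 -0.0014  0.1994 -0.0005] |xy 0.0028 R [-0.0024 -0.0014  0.1994]
```

View pics/w15.png

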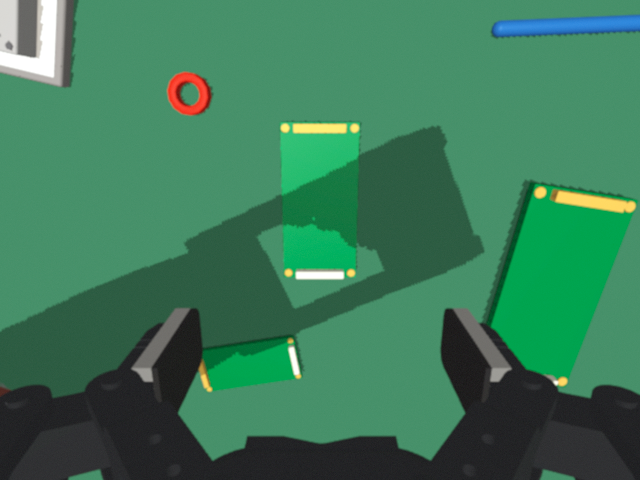

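The main board sits at (320,200), clear of the decoys at (250,365) and (560,285). I'll descend.

>>> jog_arm(
  steps=[
    [[0.085,-0.0014,-0.0014,0.03,0],[0.085,0,0,0.04,0],[0.085,0,0,0.04,0],[0.085,0,0,0.04,0],[0.085,0,0,0.025,0],[0.085,0,0,0.012,0],[0.085,0,0,0,0],[0.085,0,0,0,0],[0.085,0,0,0,0]],
  ],
)

```text
clock: 30.75
tool_pos: [0.3999, -0.2705, 0.0154]
orientation: [179.8, -0.1, 22.4]
force: [-0.6, 0.9, 0.4]
finger_gap: 0.0853
grip_force: 0.0
```

```bash
python3 - <<'E'
from h import *
print(manip.state()['tool_pos']);go(.3975,-.2685,-.006,22.5,1)
E
```

```text
[ 0.39991667 -0.2704865   0.0153733 ]
1 rows of [-0.0015 -0.0028  0.0214 -0.001 ] |xy 0.0031 R [-0.0015 -0.0028  0.0214]
```

>>> jog_arm(
  steps=[
    [[0.085,-0.0003,-0.0022,0.008,0],[0.085,0,0,0.007,0],[0.085,0,0,0.003,0],[0.078,0,0,0.001,0],[0.072,0,0,0,0],[0.066,0,0,0,0],[0.066,0,0,0,0]],
  ],
  grip_force=45,
)

```text
clock: 31.45
tool_pos: [0.3976, -0.2678, -0.0053]
orientation: [180.0, -0.0, 22.4]
force: [-0.7, 0.5, 1.0]
finger_gap: 0.0656
grip_force: 0.0
```

>>> jog_arm(
  steps=[
    [[0.06,0,0,0,0],[0.045,0,0,0,0],[0.045,0,0,0,0],[0.045,0,0,0,0]],
  ],
)

```text
clock: 31.85
tool_pos: [0.3977, -0.2678, -0.0049]
orientation: [180.0, -0.0, 22.4]
force: [-1.0, 0.8, 5.9]
finger_gap: 0.0607
grip_force: 47.6
```

>>> jog_arm(
  steps=[
    [[0.045,0,0,-0.008,0],[0.045,0,0,-0.02,0],[0.045,0,0,-0.04,0],[0.045,0,0,-0.045,0],[0.045,0,0,-0.045,0],[0.045,0,0,-0.045,0],[0.045,0,0,0,0],[0.045,0,0,0,0]],
  ],
)

```text
clock: 32.65
tool_pos: [0.3979, -0.2679, 0.1987]
orientation: [179.9, -0.1, 22.4]
force: [-0.3, 0.8, -2.8]
finger_gap: 0.0603
grip_force: 50.0
```

```bash
python3 - <<'E'
from h import *
s,b,c,X,Y,Z,H,S,V=wl();cv2.imwrite("pics/w16.png",b)
print(s['finger_gap'],s['force']);tz=s['tool_pos'][2]
m=(Z>tz+.012)&(Z<tz+.03)&(abs(H-70)<20)&(S>120)&(abs(X-s['tool_pos'][0])<.1)&(abs(Y-s['tool_pos'][1])<.09)
print(np.nanmedian(Z[m])-tz);held(m,s,c,tz+.021)
go(.347,.321,.25,7.1,18)
E
```

```text
32.65 [ 0.39786441 -0.26794562  0.19869374] [ 1.79856010e+02 -6.84640387e-02  2.24248047e+01]
0.0602614399830075 [-0.25067828  0.7717615  -2.8145426 ]
0.02158968709363887
held [404.8, -265.5, 117.9, 63.1, 22.5] tool off 7.34 0.39 dyaw 0.1
18 rows of [ 0.0059 -0.0324 -0.003   0.0149] |xy 0.0329 R [ 0.1782 -0.5627 -0.0532]
```

>>> jog_arm(
  steps=[
    [[0.045,0.0059,-0.0324,-0.003,0.0149],[0.045,0.0059,-0.0324,-0.003,0.0149],[0.045,0.0059,-0.0324,-0.003,0.0149],[0.045,0.0059,-0.0324,-0.003,0.0149],[0.045,0.0059,-0.0324,-0.003,0.0149],[0.045,0.0059,-0.0324,-0.003,0.0149],[0.045,0.0059,-0.0324,-0.003,0.0149],[0.045,0.0059,-0.0324,-0.003,0.0149],[0.045,0.0059,-0.0324,-0.003,0.0149],[0.045,0.0059,-0.0324,-0.003,0.0149],[0.045,0.0059,-0.0324,-0.003,0.0149],[0.045,0.0059,-0.0324,-0.003,0.0149],[0.045,0.0059,-0.0324,-0.003,0.0149],[0.045,0.0059,-0.0324,-0.003,0.0149],[0.045,0.0059,-0.0324,-0.003,0.0149],[0.045,0.0059,-0.0324,-0.003,0.0149],[0.045,0.0059,-0.0324,-0.003,0.0149],[0.045,0.0059,-0.0324,-0.003,0.0149],[0.045,0,0,0,0],[0.045,0,0,0,0]],
  ],
)

```text
clock: 34.7
tool_pos: [0.3461, 0.3209, 0.2488]
orientation: [179.8, 0.3, 7.2]
force: [-0.8, 0.7, -2.0]
finger_gap: 0.0606
grip_force: 50.2
```

```bash
python3 - <<'E'
from h import *
s,b,c,X,Y,Z,H,S,V=wl();cv2.imwrite("pics/w17.png",b)
m=((H>160)|(H<5))&(S>50)&(V>90)&(Z<.03)&(Z>-.01)&(abs(X-.412)<.11)&(abs(Y-.329)<.08);v,u=np.nonzero(m)
r=urect(m,.011,c);print(r,np.nanmedian(Z[m]),u.min(),u.max(),v.min(),v.max())
a=np.radians(r[4]);d=np.array([np.cos(a),np.sin(a)]);e=np.array([np.sin(a),-np.cos(a)])
ce=np.array(r[:2])+d*(r[2]/2-.4-82.5);t=ce-.9*d-.7*e;print('tray',ce,'tcp',t);go(t[0]/1e3,t[1]/1e3,.05,r[4],1)
E
```

```text
34.7 [0.34613524 0.32092206 0.24876247] [179.84503572   0.27300672   7.15740929]
[444.3, 332.7, 101.2, 96.8, -82.8] 0.00881370976330792 260 379 16 134
tray [440.25173656 364.74530485] tcp [440.83341694 365.72594135]
1 rows of [ 0.0993 -0.0333  0.1992  1.569 ] |xy 0.1047 R [ 0.0993 -0.0333  0.1992]
```

View pics/w17.png

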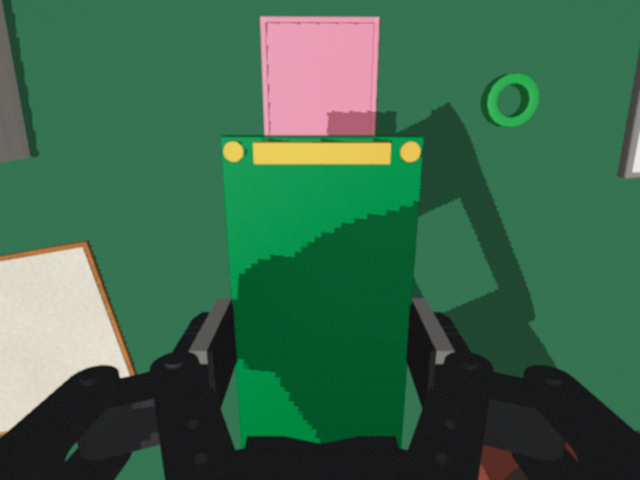

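The tray's far end shows at (320,75), giving a centre of about (0.410, 0.3285) and yaw 7.2°. That agrees with the scene and side estimates.

>>> jog_arm(
  steps=[
    [[0.045,0.03,0,0,0],[0.045,0.024,0,0.02,0],[0.045,0.008,0,0.035,0],[0.045,0,0,0.04,0],[0.045,0,0,0.04,0],[0.045,0,0,0.03,0],[0.045,0,0,0.02,0],[0.045,0,0,0.014,0],[0.045,0,0,0,0],[0.045,0,0,0,0],[0.045,0,0,0,0]],
  ],
)

```text
clock: 35.85
tool_pos: [0.4103, 0.3294, 0.0541]
orientation: [-179.9, -0.1, 7.0]
force: [-0.3, 0.2, -0.4]
finger_gap: 0.0603
grip_force: 50.2
```

```bash
python3 - <<'E'
from h import *
print(manip.state()['tool_pos']);go(.4092,.3291,.003,7.2,1)
E
```

```text
[0.41025544 0.32938078 0.05406958]
1 rows of [-0.0011  0.0001  0.0511 -0.0028] |xy 0.0011 R [-0.0011  0.0001  0.0511]
```

>>> jog_arm(
  steps=[
    [[0.045,0,0,0.02,-0.002],[0.045,0,0,0.016,0],[0.045,0,0,0.008,0],[0.045,0,0,0.003,0],[0.045,0,0,0,0],[0.045,0,0,0,0]],
  ],
)

```text
clock: 36.45
tool_pos: [0.4098, 0.3294, 0.0064]
orientation: [-180.0, -0.1, 7.2]
force: [0.1, 0.9, -1.9]
finger_gap: 0.0606
grip_force: 50.2
```

>>> jog_arm(
  steps=[
    [[0.045,-0.0005,0,0.0015,0],[0.045,0,0,0.001,0],[0.045,0,0,0.001,0],[0.045,0,0,0,0],[0.045,0,0,0,0]],
  ],
)

```text
clock: 36.95
tool_pos: [0.4089, 0.3291, 0.0032]
orientation: [-180.0, -0.0, 7.2]
force: [-3.8, -1.5, 7.4]
finger_gap: 0.0611
grip_force: 51.1
```

Contact. I'll release and rise.

>>> jog_arm(
  steps=[
    [[0.063,0,0,0,0],[0.067,0,0,0,0],[0.071,0,0,0,0],[0.076,0,0,-0.003,0],[0.08,0,0,-0.03,0],[0.08,0,0,-0.045,0],[0.08,0,0,-0.045,0],[0.08,-0.02,0,-0.045,0],[0.08,-0.03,0,-0.04,0],[0.08,0,0,0,0],[0.08,0,0,0,0]],
  ],
)

```text
clock: 38.05
tool_pos: [0.3593, 0.3231, 0.2116]
orientation: [-179.9, -0.2, 7.2]
force: [0.1, -0.0, 0.6]
finger_gap: 0.0803
grip_force: 0.0
```

```bash
python3 - <<'E'
from h import *
s,b,c,X,Y,Z,H,S,V=wl()
R=(abs(X-.412)<.11)&(abs(Y-.329)<.08)
m=((H>160)|(H<5))&(S>50)&(V>90)&(Z<.03)&(Z>-.01)&R
print('tray',urect(m,.011,c))
k=R&(abs(H-70)<20)&(S>120)&(Z>.018)&(Z<.028);print('board',urect(k,.024,c),np.nanpercentile(Z[k],[5,50,95]))
print(s['force'],s['finger_gap'])
b,d,c=grab('scene');cv2.imwrite("pics/scene2.png",b[150:400,200:600].repeat(2,0).repeat(2,1))
E
```

```text
38.05 [0.3593332  0.32314585 0.2115783 ] [-179.91343413   -0.19841507    7.21014863]
tray [409.4, 328.4, 166.0, 101.1, 7.1]
board [409.6, 327.4, 126.9, 60.2, 7.2] [0.02348949 0.02470754 0.02594253]
[ 0.09443533 -0.02030717  0.6315293 ] 0.08033642303587694
```

View pics/scene2.png

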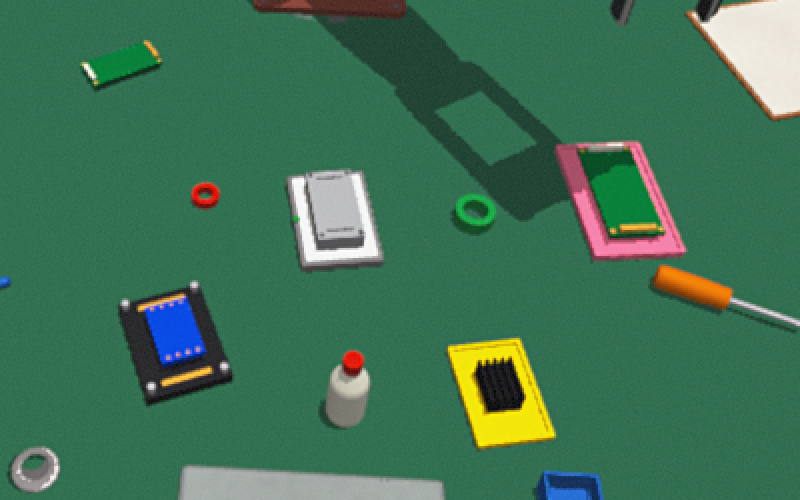

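All four parts sit centred and flat, and the bottle and tape roll are where they were. I'll hand in.

```bash
python3 -c "
from rig import manip
print(manip.finish_job())"
```

```text
the job is handed in; nothing more can be done
None
```

The job is handed in at about 38 s of the 120 s: all four parts were placed in order, flat and aligned, each within about 1 mm of centre except the heat sink at 2 mm; the finger tips sit about 10–14 mm behind the TCP, not 22 mm ahead as the text says, so my first relay grip closed briefly on the radio before I corrected it.

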